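Prop the instrument tray's lid on its stay

TASK

The lid of the steel instrument tray is thrown right back. Swing the tray's stay up off the rim until it stops, then bring the lid forward and set it down gently on the end of the stay, so that it is left propped part-way open. Leave the glass dropper bottle undisturbed.

Things in the scene. Friction and masses are not known exactly. Their poses are not given: they have to be found in the camera images.
- tray: Lidded brushed-steel tray fixed to the bench, open on top: 180 (x) x 150 (y) x 55 mm high, 4 mm walls. Origin: centre of its underside. x points away from the robot (turned up to 23 degrees) to the lid hinge, y to the robot's left, z up. The hinge line lies at x = 90, z = 71 mm, along y; the stay's pivot at x = -35, y = 73, z = 62 mm, axis along y.
- lid (a joint): The tray's lid, a steel panel 175 x 160 x 4 mm hinged at the far rim. In rad: 0 closed and level, 1.57 upright, 1.85 the stop where it leans back at the start. The hinge is free: brought forward past upright, the lid (about 0.28 kg) falls shut unless held or propped. On the raised stay it rests at about 0.63 rad.
- lid_tab (a point): Grip point on the dark pull tab in the middle of the lid's free edge: 20 mm wide along the hinge, 6 mm thick, sticking out 29 mm; the point is 23 mm out from the panel, 204 mm from the hinge line, 267 mm above the bench at the start. x from tab to hinge, y along the hinge. Pinched along y from above, it turns between the fingers as the lid swings.
- stay (a joint): The stay, a steel bar 12 mm wide, 8 mm thick, 106 mm from pivot to its dark rubber end (10 mm wide), on the tray's left (+y) rim. In rad: about 0 lying level on the rim, rubber end toward the lid hinge; it swings lightly up and toward the robot to its stop at 1.70, just past upright, where it stands by itself.
- stay_grip (a point): Grip point on the stay's centre line, 70 mm from its pivot, 30 mm from its rubber end; 62 mm above the bench and 7 mm above the rim when it lies level. x from pivot to end, y along the pivot axis. Pinched along y (12 mm) from above, one finger each side of the 4 mm rim wall, it turns between the fingers as it swings.
- bottle: Amber glass dropper bottle with a black collar and rubber bulb, 34 mm across, 92 mm high, standing loose at one side of the tray; origin at the centre of its underside. Not to be knocked.

How it is judged:
On the way:
1. the stay is swung up past upright while the lid is still thrown back (value of joint stay above 1.55 rad and value of joint lid above 1 rad), for 0.2 s.
At the end, for the whole second after the job is handed in: The stay stands past upright (joint above 1.55 rad) and the lid rests on it, between 0.52 and 0.75 rad open, at rest (under 0.05 rad/s) (value of joint stay above 1.55 rad and value of joint lid between 0.52 and 0.75 rad and velocity of joint lid between -0.05 and 0.05 rad/s); the robot touches nothing.
It fails at once if the lid is let fall (closing faster than 3.5 rad/s) (velocity of joint lid below -3.5 rad/s).
It fails at once if the dropper bottle is moved by more than 20 mm or tipped (distance of bottle from where it was at the start of the episode above 0.02 m or angle between bottle's own z axis and vertical above 0.35 rad).
It also fails if it takes over 56 s, if anything falls off the work surface, if the arm or the gripper's body presses on something with over 40 N, if the wrist force passes 120 N, or if a joint passes its speed limit or range.

ROBOT

A 7-joint arm with a two-finger parallel gripper is mounted at the origin on the work surface. World frame = base frame: x ahead of the robot, y to its left, z up, the work surface at z = 0. Lengths are in m, angles in rad, forces in N, time in s.
With the tool pointing down it reaches from about 0.425 to 0.925 m from the base axis. Payload 6.8 kg.
Tool frame: the origin (TCP) lies midway between the tips of the shut fingers; the grasp point (between the pads) lies bot.grip_point_offset behind it (bot.grip_point_offset is the distance from the TCP to the grasp point, in m); z points along the fingers, y is the line along which they close (so a half turn about z gives the same grasp; the last joint's range is limited). The gripper opens to 85 mm and grips with 20 to 120 N. Pads are 22 mm wide; open, the fingers measure 114 mm over their backs; the gripper's body (76 mm by 85 mm) begins 54 mm behind the grasp point. The pads swing forward as they close: fully open they stand 13 mm farther back than shut.
Start: joints at [1.207, 0.477, 0.022, 1.555, -0.011, 1.109, -0.083], TCP at [0.171, -0.653, 0.231] pointing down, gripper open.
Joint ranges: [-2.96, 2.96], [-0.34, 2.1], [-1.41, 1.46], [0.24, 2.44], [-1.37, 4.51], [0.17, 1.92], [-2.96, 2.96]. Speed limits (rad/s): [2.39, 2.39, 3.14, 3.14, 3.14, 3.14, 3.14].

INTERFACE

Orientations are given as a unit quaternion [w, x, y, z].
In Python, from station import get_obs, cams, job, bot gives the robot as it stands.
- The arm moves only by the tool arm_command, never from a script. Its argument "rows" is a list that holds one entry, the list of rows, each a list of 5 numbers: the finger opening in mm, from 0 to 85.4, then the shift along the world's x, y, z in units of 60 mm (1.0 is 60 mm), then the turn about the world's z in units of 0.08 rad (1.0 is 0.08 rad). In form: [[[grip, x, y, z, turn], ...]]. A call has exactly 10 rows; each row shifts and turns the commanded pose from where the row before left it; what a row does not reach is not made up. A row lasts 1/8 s, in which the tool goes at most 62.5 mm and 10.7 degrees, less where a joint would pass 70% of its speed; a pose out of reach is approached as far as the arm can. A call with a number of a shift or a turn outside -1 to 1 is refused whole. A call with a gripper value outside its range is refused whole. The fingers move at their own pace and stop on an object; "newtons" is the grip in N (left out, the last holds). Time passes only in rows, so rows that do not move let the fingers close, or fill a call up. It gives the time, the measured TCP pose, the force, the opening and the grip force at its end, in the units of the state.
- get_obs(): the state, without advancing time (a new reading comes with each control period).
- cams.read_camera(name): name is "scene" or "top" or "wrist"; returns the picture (384x512x3 uint8, red, green, blue); there is no depth.
- cams.camera_params(name): a dict with "K" (3x3 intrinsics, pixels), "extrinsics" (4x4, takes a point from camera to world coordinates). Camera axes: x right, y down, z forward; pixel columns grow to the right and rows downward; lengths in m; the calibration is good to about 2 mm. A picture is of the moment at which its call begins: read the wrist's pose just before it. camera_params takes no time and is no camera call; for the wrist camera it gives the pose at the moment of the call.
- job.hand_in(): hands the job in; it is judged then, once.
The state is a dict: "t": time; "q": joint angles; "joint_vel": joint speeds; "joint_torque": joint torques, N m; "eef_pos": TCP position; "tool_rot": TCP orientation; "contact_force": force on the tool from outside, world axes, zero at the start; "torque": the same for the moment, N m; "gripper_width": opening from 0.0 (shut) to 1.0 (fully open); "grasp_force": force on a finger pad.
Only numpy, scipy, OpenCV 4.12 (cv2) and the standard library are available. Lean on these libraries where they do the work, as an engineer would, in place of code of your own. Each camera call takes 0.05 s, during which the arm holds its last target. There are 200 camera calls.

## Working session

There is one attempt and no reset: what is moved stays moved. The work goes in short steps, Python scripts to look and compute and a tool call to move; the robot and the scene stay as the last step left them, time stands still between calls to the robot, and variables do not carry over. Pictures are saved under pics/ and viewed, at most 10 in all, crops included, and the job is handed in when it is done.

Besides the shell and the picture viewer there is one more tool, called after "Emit:" as name([rows], argument=value, ...), one row to a line, values as JSON. arm_command: Moves the arm, as the interface text tells. Its arguments: {"type":"object","properties":{"rows":{"type":"array"},"newtons":{"type":"number"}},"required":["rows"]}

```bash
mkdir -p pics; cat > h.py <<'E'
import numpy as np, cv2
from station import get_obs, cams, job, bot
def snap(n,f):
    p=cams.camera_params(n); im=cams.read_camera(n); cv2.imwrite('pics/'+f+'_raw.png',im[:,:,::-1])
    np.savez('pics/'+f+'.npz',K=p['K'],E=p['extrinsics'])
    return im[:,:,::-1]
def ray(f,u,v,z):
    d=np.load('pics/'+f+'.npz');E=d['E'];r=E[:3,:3]@np.linalg.inv(d['K'])@[u,v,1];o=E[:3,3]
    return o+r*(z-o[2])/r[2]
def proj(f,P):
    d=np.load('pics/'+f+'.npz');E=np.linalg.inv(d['E']);c=(E[:3,:3]@np.atleast_2d(P).T+E[:3,3:])
    q=d['K']@c; return (q[:2]/q[2]).T
E
python3 - <<'E'
from h import *
a=snap('scene','s0');b=snap('top','t0')
cv2.imwrite('pics/s0.png',cv2.resize(a,(768,576),interpolation=2));cv2.imwrite('pics/t0.png',cv2.resize(b,(768,576),interpolation=2))
o=get_obs();print(o['t'],o['eef_pos'],o['tool_rot'],bot.grip_point_offset)
for f in('s0','t0'):print(np.load('pics/'+f+'.npz')['E'].round(3).tolist())
E
```

```text
0.1 [ 0.17066925 -0.65251813  0.23041047] [-8.26070939e-04  9.91830207e-01  1.27562274e-01 -1.57686777e-04] 0.0187
[[-0.503, 0.686, -0.526, 1.134], [0.865, 0.4, -0.304, 0.367], [0.002, -0.608, -0.794, 1.018], [0.0, 0.0, 0.0, 1.0]]
[[-0.019, -0.984, 0.176, 0.271], [-1.0, 0.018, -0.009, -0.004], [0.006, -0.176, -0.984, 1.297], [0.0, 0.0, 0.0, 1.0]]
```

View pics/s0.png

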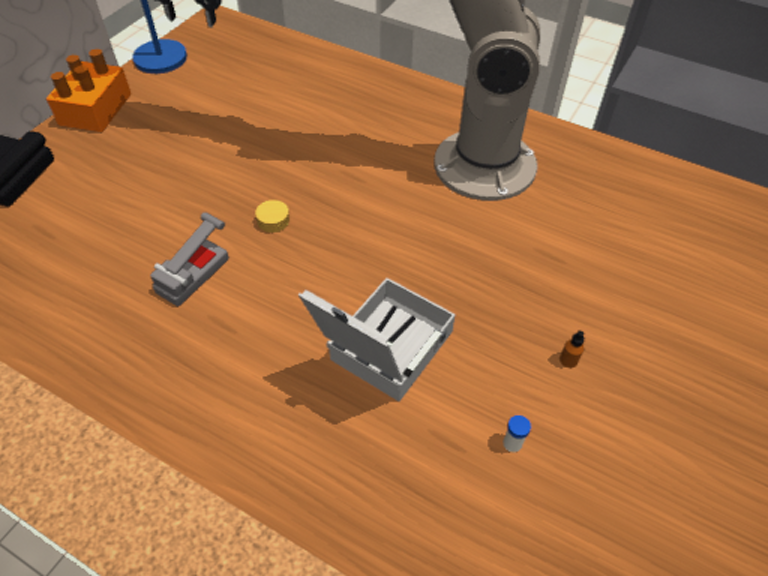

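View pics/t0.png

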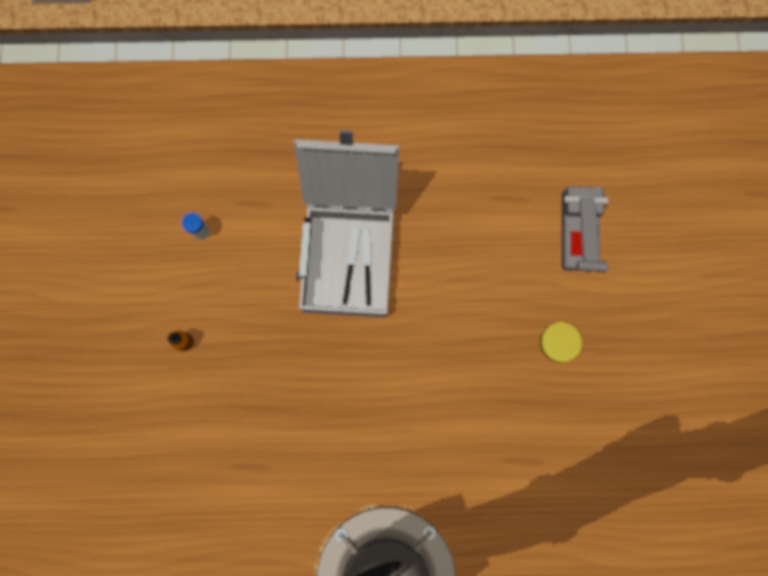

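The scene view has the tray at about (390,335) and the bottle at (572,350). In the top view the tray spans (300–393, 207–315), the stay is on its left rim from about (299,276) to (308,220), the tab is at (346,137), and the bottle is at (180,340). Next I'll enlarge the top view.

```bash
python3 - <<'E'
from h import *
b=cv2.imread('pics/t0_raw.png')[80:216,180:284]
cv2.imwrite('pics/t0c.png',cv2.resize(b,None,fx=4.4,fy=4.4,interpolation=2))
E
```

```text
(no output)
```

View pics/t0c.png

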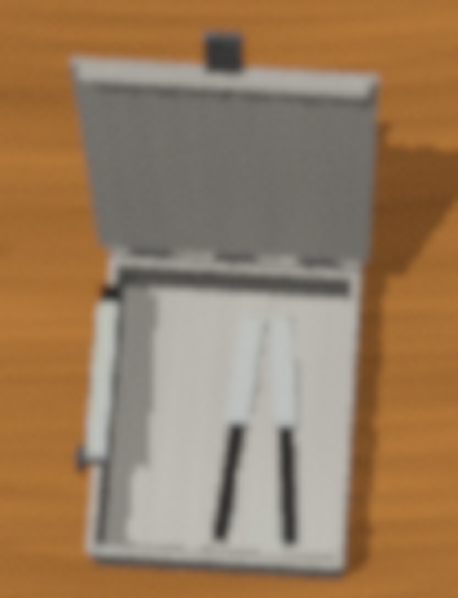

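The crop shows the near rim corners at (86,557) and (343,571), the lid's top corners at (70,60) and (380,76), the stay's end at (110,290), and the tab's top at (225,35). I'll fit the tray pose to these.

```bash
cat >> h.py <<'E'
def w(pose,P):
    x,y,a=pose;P=np.atleast_2d(P)
    return np.c_[x+np.cos(a)*P[:,0]-np.sin(a)*P[:,1], y+np.sin(a)*P[:,0]+np.cos(a)*P[:,1],P[:,2]]
E
python3 - <<'E'
from h import *
from scipy.optimize import least_squares
px=np.array([[86,557],[343,571],[70,60],[380,76],[110,293],[225,36]])/4.4+[180,80]
P=np.array([[-90,75,55],[-90,-75,55],[140,80,245],[140,-80,245],[71,73,66],[148,0,273]])/1e3
r=least_squares(lambda p:(proj('t0',w(p,P))-px).ravel(),[.5,.05,0])
print(r.x,r.fun.reshape(-1,2).round(1).tolist())
pose=r.x;np.save('pose.npy',pose)
th=np.array([.0]);print('grip',w(pose,[.035,.073,.062]),'tab',w(pose,[.146,0,.267]),'pivot',w(pose,[-.035,.073,.062]))
print('bottle',ray('t0',180/1.5,345/1.5,.02),ray('s0',570/1.5,364/1.5,0))
print(np.hypot(*w(pose,[.146,0,0])[0,:2]))
E
```

```text
[ 0.53556466  0.05736142 -0.07456038] [[0.6, -0.4], [0.1, -0.4], [0.1, 0.9], [-0.3, 1.1], [0.1, -1.8], [-0.5, 0.3]]
grip [[0.57590529 0.12755141 0.062     ]] tab [[0.68115902 0.04648569 0.267     ]] pivot [[0.50609977 0.1327658  0.062     ]]
bottle [0.39711639 0.35331502 0.02      ] [0.41261027 0.35755779 0.        ]
0.682743389922584
```

Emit:
arm_command([
  [[45,0.34,0.65,0,-0.2],[45,0.34,0.65,0,-0.2],[45,0.34,0.65,0,-0.2],[45,0.34,0.65,0,-0.2],[45,0.34,0.65,0,-0.2],[45,0.34,0.65,0,-0.2],[45,0.34,0.65,0,-0.2],[45,0.34,0.65,0,-0.2],[45,0.34,0.65,0,-0.2],[45,0.34,0.65,0,-0.2]],
], newtons=20)

```text
t: 1.35
eef_pos: [0.3751, -0.2616, 0.2312]
tool_rot: [-0.0, 0.999, 0.048, -0.0]
contact_force: [0.8, -0.4, -0.4]
gripper_width: 0.531
grasp_force: 0.0
```

Emit:
arm_command([
  [[45,0.34,0.65,0,-0.2],[45,0.34,0.65,0,-0.2],[45,0.34,0.65,0,-0.2],[45,0.34,0.65,0,-0.2],[45,0.34,0.65,0,-0.2],[45,0.34,0.65,0,-0.2],[45,0.34,0.65,0,-0.2],[45,0.34,0.65,0,-0.2],[45,0.3,0.5,0,-0.2],[45,0,0,0,0]],
])

```text
t: 2.6
eef_pos: [0.5564, 0.0822, 0.2309]
tool_rot: [-0.001, 1.0, -0.022, -0.0]
contact_force: [0.1, -0.8, -1.3]
gripper_width: 0.525
grasp_force: 0.0
```

```bash
cat >> h.py <<'E'
def st():
    o=get_obs();q=o['tool_rot'];print(round(float(o['t']),2),o['eef_pos'].round(4),'yaw',round(2*np.arctan2(q[2],q[1]),3),o['contact_force'].round(1),'g',o['gripper_width'],o['grasp_force'])
E
python3 - <<'E'
from h import *
st();a=snap('wrist','w1')
cv2.imwrite('pics/w1.png',cv2.resize(a,(768,576),interpolation=2))
pose=np.load('pose.npy')
print(proj('w1',w(pose,[[.035,.073,.066],[.071,.073,.066],[-.035,.073,.066],[-.09,.075,.055]]))*1.5)
E
```

```text
2.6 [0.5564 0.0822 0.2309] yaw -0.044 [ 0.1 -0.8 -1.3] g 0.5245276688811257 0.0
[[320.15122514 235.99094606]
 [319.75569718 183.9124633 ]
 [320.85562402 328.73792974]
 [320.8151815  387.68276098]]
```

View pics/w1.png

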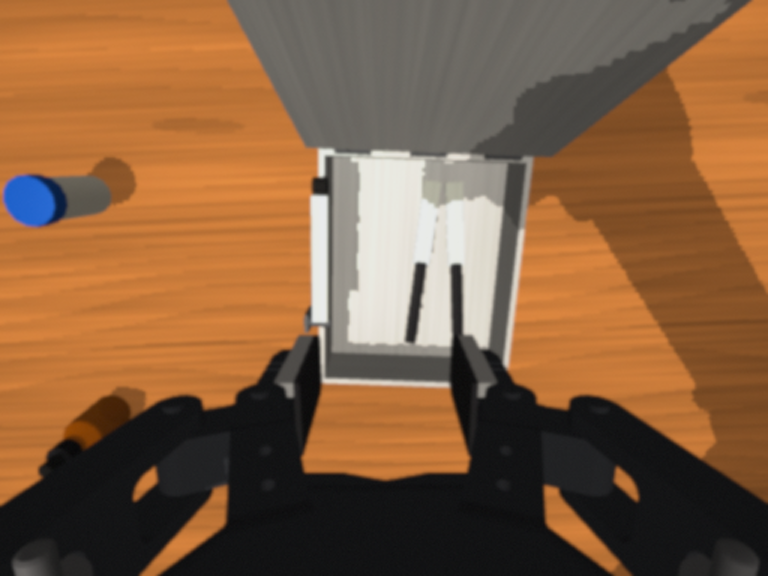

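The wrist view shows the stay from (320,180) to (316,325), against a prediction of (320,184). The y estimate is right and x is about 3 mm farther. Move over it and descend.

Emit:
arm_command([
  [[45,0.19,0.38,0,-0.2],[45,0.19,0.38,0,-0.19],[45,0,0,-0.5,0],[45,0,0,-0.5,0],[45,0,0,-0.5,0],[45,0,0,-0.5,0],[45,0,0,-0.4,0],[45,0,0,-0.3,0],[45,0,0,0,0],[45,0,0,0,0]],
])

```text
t: 3.9
eef_pos: [0.5794, 0.1244, 0.0702]
tool_rot: [-0.0, 0.999, -0.04, 0.001]
contact_force: [0.3, 0.2, 0.1]
gripper_width: 0.521
grasp_force: 0.0
```

```bash
python3 - <<'E'
from h import *
st();a=snap('wrist','w2')
cv2.imwrite('pics/w2.png',cv2.resize(a,(768,576),interpolation=2))
pose=np.load('pose.npy');pose[0]+=.003;np.save('pose.npy',pose)
print(proj('w2',w(pose,[[.035,.073,.066],[.071,.073,.066]]))*1.5)
E
```

```text
3.9 [0.5794 0.1244 0.0702] yaw -0.08 [0.3 0.2 0.1] g 0.521313223236523 0.0
[[376.66823036 355.67447937]
 [375.62590386 258.5798687 ]]
```

View pics/w2.png

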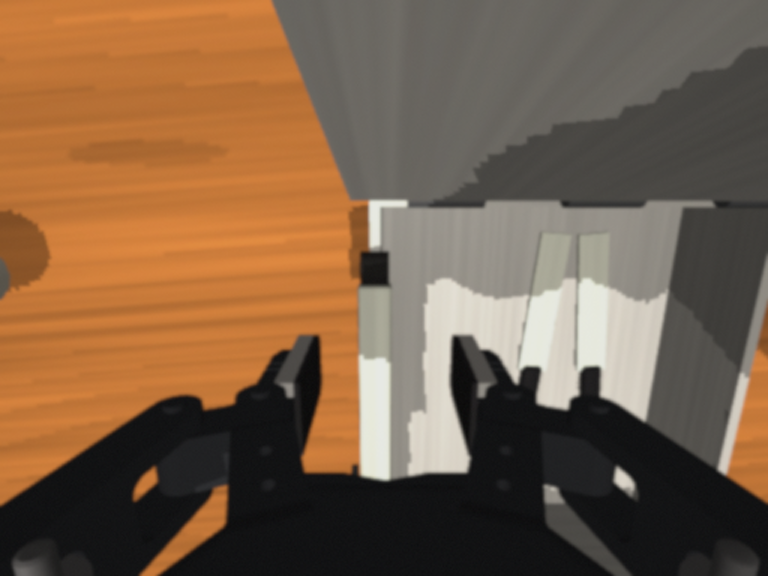

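The stay's axis is at column 375 and the finger middle at 386, so the tool goes about 4 mm toward +y, then down and close.

Emit:
arm_command([
  [[45,0.03,0.06,-0.1,0],[45,0,0,-0.15,0],[45,0,0,-0.13,0],[30,0,0,0,0],[10,0,0,0,0],[5,0,0,0,0],[5,0,0,0,0],[5,0,0,0,0],[5,0,0,0,0],[5,0,0,0,0]],
], newtons=20)

```text
t: 5.2
eef_pos: [0.5806, 0.1283, 0.0465]
tool_rot: [-0.0, 0.999, -0.04, 0.0]
contact_force: [-0.4, 1.4, -0.8]
gripper_width: 0.13
grasp_force: 24.7
```

```bash
python3 - <<'E'
from h import *
st();pose=np.load('pose.npy')
t=np.linspace(0,1.7,11)
P=w(pose,np.c_[-.035+.070*np.cos(t),.073+0*t,.062+.07*np.sin(t)])
print(np.round(np.diff(P,axis=0)/.06,3))
print(w(pose,[-.035+.07*np.cos(1.72),.073,.062+.07*np.sin(1.72)-.0187]), P[0])
E
```

```text
5.2 [0.5806 0.1283 0.0465] yaw -0.079 [-0.4  1.4 -0.8] g 0.1303988158934282 24.701884388923645
[[-0.017  0.001  0.197]
 [-0.05   0.004  0.192]
 [-0.081  0.006  0.18 ]
 [-0.111  0.008  0.164]
 [-0.137  0.01   0.143]
 [-0.159  0.012  0.118]
 [-0.176  0.013  0.089]
 [-0.189  0.014  0.058]
 [-0.196  0.015  0.025]
 [-0.197  0.015 -0.009]]
[[0.49872313 0.13354092 0.11252228]] [0.57890529 0.12755141 0.062     ]
```

Emit:
arm_command([
  [[5,-0.017,0,0.197,0],[5,-0.05,0.004,0.192,0],[5,-0.081,0.006,0.18,0],[5,-0.111,0.008,0.164,0],[5,-0.137,0.01,0.143,0],[5,-0.159,0.012,0.118,0],[5,-0.176,0.013,0.089,0],[5,-0.189,0.014,0.058,0],[5,-0.196,0.015,0.025,0],[5,-0.2,0.015,-0.009,0]],
])

```text
t: 6.45
eef_pos: [0.5033, 0.1344, 0.1176]
tool_rot: [-0.001, 0.999, -0.04, 0.003]
contact_force: [4.5, 2.7, 2.5]
gripper_width: 0.132
grasp_force: 25.5
```

Emit:
arm_command([
  [[5,-0.04,0,0,0],[5,0,0,0,0],[5,0,0,0,0],[20,0,0,0,0],[40,0,0,0,0],[40,0,0,0,0],[40,0,0,0.3,0],[40,0,0,0.4,0],[40,0,0,0.5,0],[40,0,0,0.5,0]],
])

```text
t: 7.7
eef_pos: [0.4991, 0.134, 0.22]
tool_rot: [-0.0, 0.999, -0.04, 0.0]
contact_force: [0.4, -0.4, -0.4]
gripper_width: 0.466
grasp_force: 0.0
```

```bash
python3 - <<'E'
from h import *
st();a=snap('wrist','w3');b=snap('scene','s3')
c=np.hstack([cv2.resize(a,(512,384)),cv2.resize(b[170:280,190:320],(454,384),interpolation=2)])
cv2.imwrite('pics/w3.png',cv2.resize(c,None,fx=.82,fy=.82))
E
```

```text
7.7 [0.4991 0.134  0.22  ] yaw -0.079 [ 0.4 -0.4 -0.4] g 0.46607859662554846 0.0
```

View pics/w3.png

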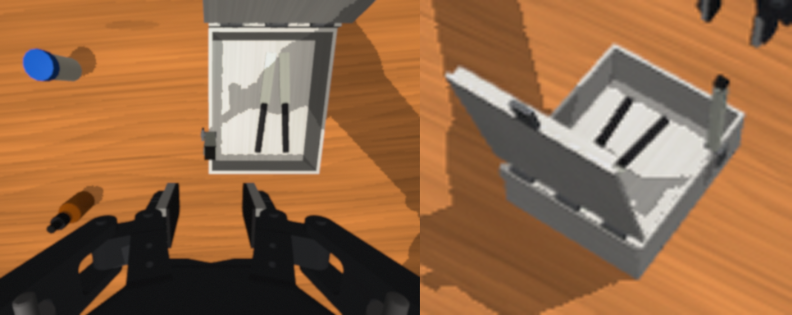

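The stay stands by itself, dark end up at (722,83) in the scene half, and the lid is still thrown back. Now above the tab.

Emit:
arm_command([
  [[45,0,0,0.6,0],[45,0,0,0.6,0],[45,0.2,-0.2,0.5,0],[45,0.5,-0.26,0,0],[45,0.6,-0.25,0,0],[45,0.6,-0.25,0,0],[45,0.6,-0.25,0,0],[45,0.5,-0.2,0,0.05],[45,0.1,-0.05,0,0],[45,0,0,0,0]],
])

```text
t: 9.05
eef_pos: [0.6847, 0.0466, 0.3196]
tool_rot: [-0.0, 0.999, -0.038, -0.001]
contact_force: [0.2, 0.6, -0.9]
gripper_width: 0.522
grasp_force: 0.0
```

```bash
python3 - <<'E'
from h import *
st();a=snap('wrist','w4')
cv2.imwrite('pics/w4.png',cv2.resize(a,(768,576),interpolation=2))
pose=np.load('pose.npy')
P=w(pose,[[.1468,0,.269],[.148,.01,.273],[.148,-.01,.273],[.140,.08,.245],[.140,-.08,.245]])
print(P.round(4),proj('w4',P)*1.5)
E
```

```text
9.05 [0.6847 0.0466 0.3196] yaw -0.075 [ 0.2  0.6 -0.9] g 0.52209678007393 0.0
[[ 0.685   0.0464  0.269 ]
 [ 0.6869  0.0563  0.273 ]
 [ 0.6854  0.0364  0.273 ]
 [ 0.6841  0.1267  0.245 ]
 [ 0.6722 -0.0328  0.245 ]] [[385.47698457 311.46078081]
 [363.54582149 311.82649902]
 [407.42043606 311.80616597]
 [232.31742126 308.944502  ]
 [538.58251485 308.80238179]]
```

View pics/w4.png

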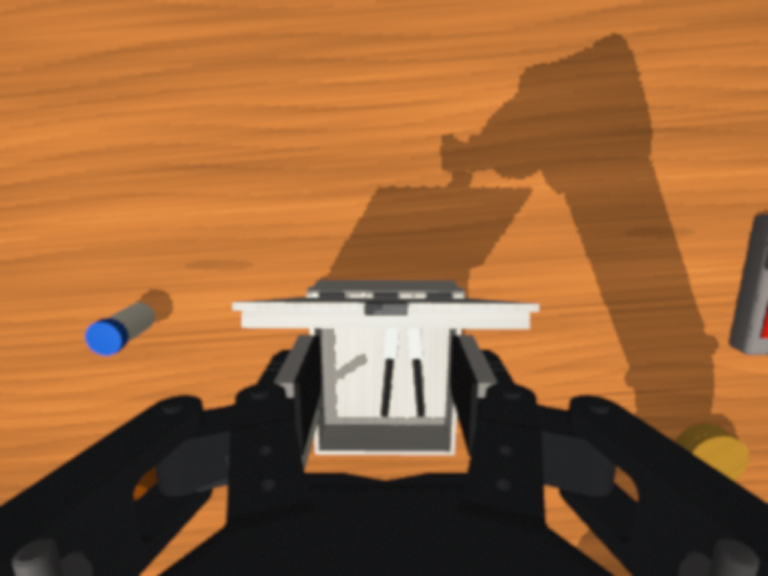

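The tab is at (364–408, 303–315), right where predicted. Descend and grip it.

Emit:
arm_command([
  [[45,0,0,-0.4,0],[45,0,0,-0.4,0],[45,0,0,-0.26,0],[45,0,0,-0.1,0],[30,0,0,0,0],[15,0,0,0,0],[12,0,0,0,0],[12,0,0,0,0],[12,0,0,0,0],[12,0,0,0,0]],
], newtons=20)

```text
t: 10.35
eef_pos: [0.6857, 0.0465, 0.2513]
tool_rot: [-0.0, 0.999, -0.038, 0.001]
contact_force: [-0.8, 0.3, 5.8]
gripper_width: 0.226
grasp_force: 22.3
```

```bash
python3 - <<'E'
from h import *
st();pose=np.load('pose.npy')
t=np.linspace(1.85,.65,31);r=.206
P=w(pose,np.c_[.09-r*np.cos(t),0*t,.071+r*np.sin(t)-.0187])
print(P[0],P[-1]);print(np.round(np.diff(P,axis=0)/.06,3).tolist())
E
```

```text
10.35 [0.6857 0.0465 0.2513] yaw -0.075 [-0.8  0.3  5.8] g 0.22638265848313996 22.31773406267166
[0.68492847 0.04642821 0.25032269] [0.46477698 0.06287328 0.1769684 ]
[[-0.132, 0.01, 0.035], [-0.134, 0.01, 0.03], [-0.135, 0.01, 0.024], [-0.136, 0.01, 0.019], [-0.136, 0.01, 0.014], [-0.137, 0.01, 0.008], [-0.137, 0.01, 0.003], [-0.137, 0.01, -0.003], [-0.137, 0.01, -0.008], [-0.136, 0.01, -0.014], [-0.136, 0.01, -0.019], [-0.135, 0.01, -0.025], [-0.134, 0.01, -0.03], [-0.132, 0.01, -0.035], [-0.131, 0.01, -0.041], [-0.129, 0.01, -0.046], [-0.127, 0.009, -0.051], [-0.125, 0.009, -0.056], [-0.123, 0.009, -0.061], [-0.12, 0.009, -0.066], [-0.117, 0.009, -0.071], [-0.114, 0.009, -0.075], [-0.111, 0.008, -0.08], [-0.108, 0.008, -0.084], [-0.105, 0.008, -0.089], [-0.101, 0.008, -0.093], [-0.097, 0.007, -0.097], [-0.093, 0.007, -0.1], [-0.089, 0.007, -0.104], [-0.085, 0.006, -0.108]]
```

Emit:
arm_command([
  [[12,-0.132,0.01,0.045,0],[12,-0.134,0.01,0.03,0],[12,-0.135,0.01,0.024,0],[12,-0.136,0.01,0.019,0],[12,-0.136,0.01,0.014,0],[12,-0.137,0.01,0.008,0],[12,-0.137,0.01,0.003,0],[12,-0.137,0.01,-0.003,0],[12,-0.137,0.01,-0.008,0],[12,-0.136,0.01,-0.014,0]],
])

```text
t: 11.6
eef_pos: [0.6031, 0.0531, 0.2572]
tool_rot: [-0.0, 0.999, -0.037, -0.0]
contact_force: [1.1, 5.5, -0.2]
gripper_width: 0.223
grasp_force: 21.9
```

Emit:
arm_command([
  [[12,-0.136,0.01,-0.019,0],[12,-0.135,0.01,-0.025,0],[12,-0.134,0.01,-0.03,0],[12,-0.132,0.01,-0.035,0],[12,-0.131,0.01,-0.041,0],[12,-0.129,0.01,-0.046,0],[12,-0.127,0.009,-0.051,0],[12,-0.125,0.009,-0.056,0],[12,-0.123,0.009,-0.061,0],[12,-0.12,0.009,-0.066,0]],
])

```text
t: 12.85
eef_pos: [0.5256, 0.0593, 0.2314]
tool_rot: [-0.001, 0.999, -0.037, -0.0]
contact_force: [1.3, 7.2, -0.6]
gripper_width: 0.225
grasp_force: 21.8
```

Emit:
arm_command([
  [[12,-0.117,0.005,-0.071,0],[12,-0.114,0.005,-0.075,0],[12,-0.111,0.005,-0.08,0],[12,-0.108,0.005,-0.084,0],[12,-0.105,0.005,-0.089,0],[12,-0.101,0.005,-0.093,0],[12,-0.097,0.005,-0.097,0],[12,-0.093,0.005,-0.1,0],[12,-0.089,0.005,-0.104,0],[12,-0.05,0.003,-0.06,0]],
])

```text
t: 14.1
eef_pos: [0.467, 0.0639, 0.1804]
tool_rot: [-0.002, 0.999, -0.037, 0.001]
contact_force: [0.3, 12.1, -0.8]
gripper_width: 0.227
grasp_force: 20.8
```

```bash
python3 - <<'E'
from h import *
st();b=snap('scene','s5')
cv2.imwrite('pics/s5.png',cv2.resize(b[150:290,180:340],(686,600),interpolation=2))
E
```

```text
14.1 [0.467  0.0639 0.1804] yaw -0.073 [ 0.3 12.1 -0.8] g 0.22716985332199027 20.823016315698624
```

View pics/s5.png

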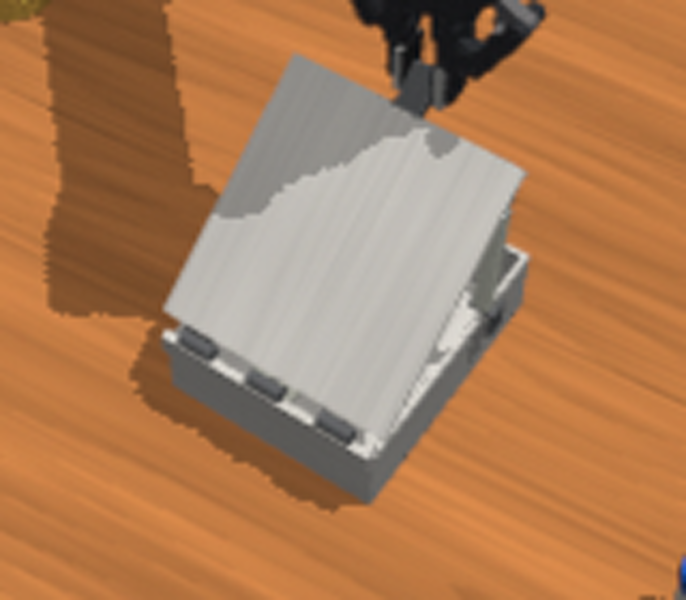

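The lid is at about 0.66 rad, with its left underside just over the stay's end at (500,200). Lower in small steps and watch the vertical force.

Emit:
arm_command([
  [[12,-0.02,0.02,-0.027,0],[12,-0.02,0.01,-0.027,0],[12,-0.02,0,-0.027,0],[12,-0.02,0,-0.027,0],[12,0,0,0,0],[12,0,0,0,0],[12,0,0,0,0],[12,0,0,0,0],[12,0,0,0,0],[12,0,0,0,0]],
])

```text
t: 15.4
eef_pos: [0.4632, 0.0643, 0.1753]
tool_rot: [-0.001, 0.999, -0.037, 0.001]
contact_force: [-1.0, 7.6, 9.5]
gripper_width: 0.223
grasp_force: 21.7
```

The upward force of 9.5 N shows the lid resting on the stay. Release, then retreat upward.

Emit:
arm_command([
  [[12,0,0,0.02,0],[12,0,0,0,0],[22,0,0,0,0],[30,0,0,0,0],[40,0,0,0,0],[40,0,0,0,0],[40,-0.05,0,0.2,0],[40,-0.1,0,0.4,0],[40,-0.1,0,0.6,0],[40,0,0,0.6,0]],
])

```text
t: 16.65
eef_pos: [0.4466, 0.0628, 0.2849]
tool_rot: [0.0, 0.999, -0.038, 0.0]
contact_force: [1.2, 0.6, -0.0]
gripper_width: 0.469
grasp_force: 0.0
```

```bash
python3 - <<'E'
from h import *
st();b=snap('scene','s6')
cv2.imwrite('pics/s6.png',cv2.resize(b[150:290,180:400],(786,500),interpolation=2))
pose=np.load('pose.npy')
for t in(.55,.63,.7):print(t,(proj('s6',w(pose,[[.09-.181*np.cos(t),y,.071+.181*np.sin(t)] for y in(.08,-.08)]))-[180,150])*3.573)
E
```

```text
16.65 [0.4466 0.0628 0.2849] yaw -0.075 [ 1.2  0.6 -0. ] g 0.4688774634479247 0.0
0.55 [[440.51128219 143.46572786]
 [250.23929694  46.04715082]]
0.63 [[436.30642176 140.11694505]
 [243.95011911  41.68920297]]
0.7 [[431.88564686 138.36121851]
 [237.71012184  38.97777266]]
```

View pics/s6.png

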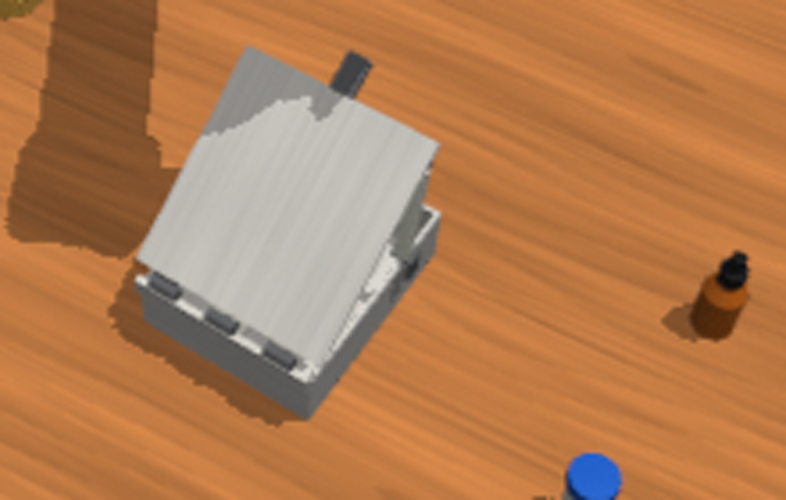

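The lid rests on the standing stay with its corners at (439,145) and (248,46), which matches about 0.63 rad. The gripper is clear and the bottle is untouched.

```bash
python3 -c "
from station import job
print(job.hand_in())"
```

```text
the job is handed in; nothing more can be done
None
```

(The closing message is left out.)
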